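# Next thread spool, then hold the tensioner open

## Robot

A 6-joint arm with a two-finger parallel gripper is mounted at the origin on the work surface. World frame = base frame: x ahead of the robot, y to its left, z up, the work surface at z = 0. Lengths are in m, angles in rad, forces in N, time in s.
With the tool pointing down it reaches from about 0.3 to 0.775 m from the base axis. Payload 14.6 kg.
Tool frame: the origin (TCP) lies between the finger pads; the fingertips stand 14 mm ahead of it and the grasp point (between the pads) lies 5 mm behind it; z points along the fingers, y is the direction in which the jaws open and shut (so a half turn about z gives the same grasp; the last joint's range is limited). The gripper opens to 85 mm and grips with 20 to 120 N. Pads are 22 mm wide; open, the fingers measure 114 mm over their backs; the gripper's body (76 mm by 85 mm) begins 54 mm behind the grasp point. The pads swing forward as they close: fully open they stand 13 mm farther back than shut.
Start: joints at [1.125, 0.3, 1.521, -0, 1.321, -0.067], TCP at [0.203, 0.511, 0.212] pointing down, gripper open.
Joint ranges: [-3.03, 3.03], [-0.79, 2.21], [0.23, 2.52], [-1.04, 4.18], [0, 3.07], [-2.55, 2.55]. Speed limits (rad/s): [2.22, 2.22, 2.57, 3.14, 3.14, 3.14].

## Interface

Orientations are given as a 3x3 rotation matrix whose columns are the frame's x, y, z axes.
In Python, from workcell import state, snapshot, close_job gives the robot as it stands.
- The arm moves only by the shell command python3 -m inch 'ROWS' [FORCE]. ROWS is a JSON object of lists of equal length, an entry for each row: "fingers": the opening in per cent of the stroke, from 0 (shut) to 100 (fully open); "xyz": the shift along the tool's x, y, z in cm, a list of three; "rotation": the turn, a rotation vector about the tool's x, y, z in rad, a list of three. In form: {"fingers": [fingers, ...], "xyz": [[tx, ty, tz], ...], "rotation": [[rx, ry, rz], ...]}. A call has 1 to 5 rows; each row is the pose to reach, as a shift and turn from the pose measured when the call began, along the tool's axes at that moment; what a row does not reach only later rows make up. A row lasts 1/12 s, in which the tool goes at most 41.7 mm and 7.16 degrees, less where a joint would pass 70% of its speed; a pose out of reach is approached as far as the arm can. A call with a gripper value outside its range is refused whole. The fingers move at their own pace and stop on an object; FORCE is the grip in N (left out, the last holds). Time passes only in rows, so rows that repeat a pose let the fingers close. It gives the time, the measured TCP pose, the force and the opening at its end, in the units of the state.
- state(): the state, without advancing time (a new reading comes with each control period).
- snapshot(name): name is "scene" or "top"; returns a dict with "pixels" (480x640x3 uint8, blue, green, red), "camera_matrix" (3x3 intrinsics, pixels), "R" (3x3) and "t" (3): a world point X has camera coordinates R X + t. Camera axes: x right, y down, z forward; pixel columns grow to the right and rows downward; lengths in m; the calibration is good to about 2 mm. A picture is of the moment at which its call begins. There is no depth.
- close_job(): hands the job in, once; it reports no verdict.
The state is a dict: "clock": time; "joint_pos": joint angles; "qd": joint speeds; "joint_efforts": joint torques, N m; "tool_pos": TCP position; "eef_rot": TCP orientation; "wrist_force": force on the tool from outside, world axes, zero at the start; "wrist_torque": the same for the moment, N m; "gripper_width": finger opening in m.
Only numpy, scipy, OpenCV 4.12 (cv2) and the standard library are available. Lean on these libraries where they do the work, as an engineer would, in place of code of your own. Each camera call takes 0.05 s, during which the arm holds its last target.

## Task

At the bookbinder's thread stand, bring the next spool round by turning the six-spool turret exactly one click clockwise as seen from above, then let go of it. After that, push the tensioner's sprung arm back by its roller until it is well past its ratchet click, and keep holding it there: it springs forward when let go, so the program finishes while the gripper still holds the arm back. Leave the other things on the bench where they lie.

Things in the scene. Friction and masses are not known exactly. Their poses are not given: they have to be found in the camera images.
- turret_base: Fixed grey round foot of the spool turret, 170 mm across, 14 mm high. Origin at the centre of its underside, on the turret's upright axis. Along its own +x a 35 mm wide tongue runs out to 127 mm from the axis and carries the thread guide eye: a 10 mm post 118 mm from the axis, 115 mm high with its ring.
- turret_grip (a point): Centre of the turret's grip bar: a dark wood bar 62 mm long (this frame's x), 16 mm thick (its y), 30 mm high, centred on the turret's axis 140 mm above the table, top at 155 mm, on a 22 mm steel column. The frame turns with the turret. Grip the bar from above and turn it (or push a spool round).
- deck (a point): Centre of the top of the turret's turning deck, 46 mm above the table, on the axis: a wooden disc of 94 mm radius. Six wound spools are fixed on it on a circle of 68 mm radius, one on this frame's +x axis and one every 60 degrees; each is 40 mm across, its top (with a small stud) 105 mm above the table. The frame turns with the turret.
- turret (a joint): Turn of the turret in rad, within 0.06 of 0 at the start, growing CLOCKWISE seen from above. A sprung plunger on a hexagon wheel gives a stable station every 60 degrees (0, 1.047, 2.094 ...): the hump half-way between takes about 0.2 N m, then it snaps into the next station and stays. One click on, let go, it reads about 1.05.
- tens_base: Fixed grey plate of the tensioner, 150 (its x) by 200 mm (its y), 12 mm thick. Origin: centre of its underside. Arm pivot at (0, +60) mm; at rest the arm points from there to the plate's -y and a little to -x; it is pushed towards +x. Pins 38 mm high stand at (+62, -88) and (-62, +88) mm, the pawl slider (33 mm high) on a tongue reaching to y = +142 mm; nothing stands in front (-x) of the roller.
- pivot (a point): On the upright pivot axis of the tensioner arm, 36 mm above the table. The hub is 40 mm across with the spring coiled round it, and 56 mm high. This frame is parallel to the plate's.
- roller (a point): On the axis of the upright brass roller at the end of the tensioner arm, 70 mm above the table. A cylinder 24 mm across, from 42 to 98 mm above the table (4 mm stud on top), on a flat arm 18 mm wide whose top is at 42 mm. Its axis is 110 mm from the pivot axis. This frame's x points from pivot to roller, its y is the way the arm is pushed back, z up.
- tens_arm (a joint): Swing of the tensioner arm in rad: 0 at rest, growing as it is pushed back (anticlockwise seen from above), hard stop at 0.80. Force at the roller: about 2.5 N to start, 7.5 N at 0.6. The pawl climbs the ratchet tooth from 0.30, meeting it with some 7.5 N, clicks over its peak at 0.42 and is down behind it at 0.54. It does not latch. Well past the click: above 0.5; 0.6 to 0.7 is good.
- book: Bystander: closed dark book 105 x 165 x 34 mm lying flat. Origin under its centre.
- glue_jar: Bystander: white jar 68 mm across, 85 mm high, standing. Origin under its centre.
- hammer: Bystander: hammer lying flat. Origin under it, near the middle.
- awl: Bystander: awl, 150 mm long, lying between turret and tensioner. Origin under it, near the middle.
- brush: Bystander: glue brush, 200 mm long, lying flat. Origin under it, near the middle.
- folder: Bystander: white bone folder, flat strip 150 x 20 x 6 mm. Origin under its centre.
- weight: Bystander: round steel weight 68 mm across, 78 mm high with its knob. Origin under its centre.

How it is judged:
On the way, in this order (a step that is already met when the one before it is completed fails the run):
1. the turret stands at the next station, one click clockwise, and is let go (value of joint turret between 0.92 and 1.17 rad and velocity of joint turret between -0.2 and 0.2 rad/s and contact force between each of the arm, the fingers and turret below 0.1 N), for 0.3 s.
2. the tensioner arm is held back past its click by the gripper (value of joint tens_arm above 0.48 rad and contact force between any of the fingers, the arm and tens_arm above 2 N and velocity of joint tens_arm between -0.1 and 0.1 rad/s), for 0.3 s.
At the end, for the whole second after the job is handed in: The turret stays let go at the next station (joint between 0.92 and 1.17 rad, still), and the gripper holds the tensioner arm still, past its click (joint above 0.48 rad), pressing on it with more than 2 N (all of step 1 and all of step 2); the arm keeps its last pose, push and grip.
It fails at once if the turret is turned more than one click, or backwards out of its station (value of joint turret above 1.65 rad or value of joint turret below -0.55 rad).
It fails at once if a bystander is moved by more than 30 mm (distance of any of book, glue_jar, hammer, awl, brush, folder, weight from where it was at the start of the episode above 0.03 m).
It also fails if it takes over 45 s, if anything falls off the work surface, if the arm or the gripper's body presses on something with over 40 N, if the wrist force passes 120 N, or if a joint passes its speed limit or range.

## Working session

There is one attempt and no reset: what is moved stays moved. The work goes in short steps, Python scripts to look and compute and a shell command to move; the robot and the scene stay as the last step left them, time stands still between calls to the robot, and variables do not carry over. Pictures are saved under pics/ and viewed, and the job is handed in when it is done.

```bash
mkdir -p pics; python3 - <<'E'
from workcell import state,snapshot
import cv2,json
s=state();print({k:s[k] for k in('clock','tool_pos','eef_rot','wrist_force','gripper_width')})
for n in('scene','top'):
    d=snapshot(n);cv2.imwrite(f'pics/{n}0.png',d['pixels']);print(n,d['camera_matrix'],d['R'],d['t'])
E
```

```text
{'clock': 0.0, 'tool_pos': array([0.20326971, 0.5107857 , 0.21182967]), 'eef_rot': array([[-9.29117808e-01,  3.69783506e-01, -5.07461880e-04],
       [ 3.69783841e-01,  9.29117265e-01, -1.00891497e-03],
       [ 9.84114788e-05, -1.12505207e-03, -9.99999362e-01]]), 'wrist_force': array([-0.75278599, -1.12254553,  0.3195355 ]), 'gripper_width': 0.08523430096831176}
scene [[437.67514427   0.         314.12754628]
 [  0.         437.67514427 242.96597128]
 [  0.           0.           1.        ]] [[-0.65531694  0.75532979  0.00605135]
 [ 0.61902915  0.54162018 -0.56872708]
 [-0.43285403 -0.36895053 -0.82250404]] [ 0.37469025 -0.29213414  1.44768994]
top [[502.34986482   0.         320.56312513]
 [  0.         502.34986482 239.64733239]
 [  0.           0.           1.        ]] [[-0.01900556 -0.99958545  0.02162663]
 [-0.98733729  0.01535664 -0.15789   ]
 [ 0.15749243 -0.02435356 -0.98721985]] [-0.03015382  0.55257866  1.15533572]
```

View pics/scene0.png

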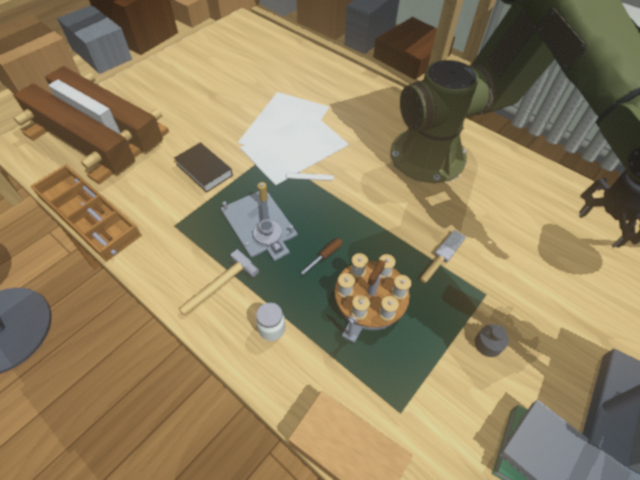

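View pics/top0.png

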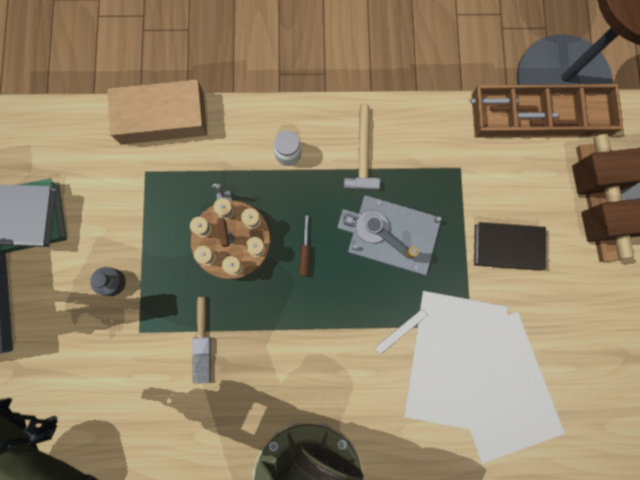

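The top view shows the turret at about (230,240) with its eye at (218,190). The tensioner pivot is near (375,225) and the roller near (412,251). Next I'll zoom in on both.

```bash
python3 - <<'E'
import cv2,numpy as np
t=cv2.imread('pics/top0.png');s=cv2.imread('pics/scene0.png')
z=lambda im,x,y,w,h,k:cv2.resize(im[y:y+h,x:x+w],None,fx=k,fy=k,interpolation=cv2.INTER_CUBIC)
cv2.imwrite('pics/zt.png',np.hstack([z(t,180,175,100,110,4),z(t,332,185,100,110,4)]))
cv2.imwrite('pics/zs.png',np.hstack([z(s,325,245,95,105,4),z(s,215,175,95,105,4)]))
E
```

```text
(no output)
```

View pics/zt.png

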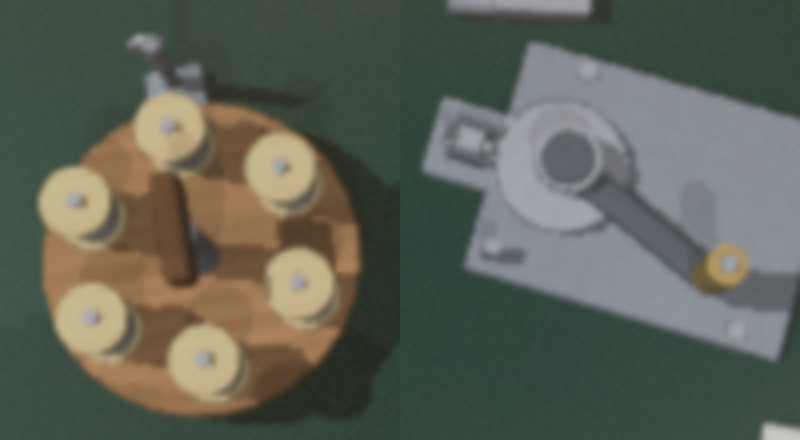

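View pics/zs.png

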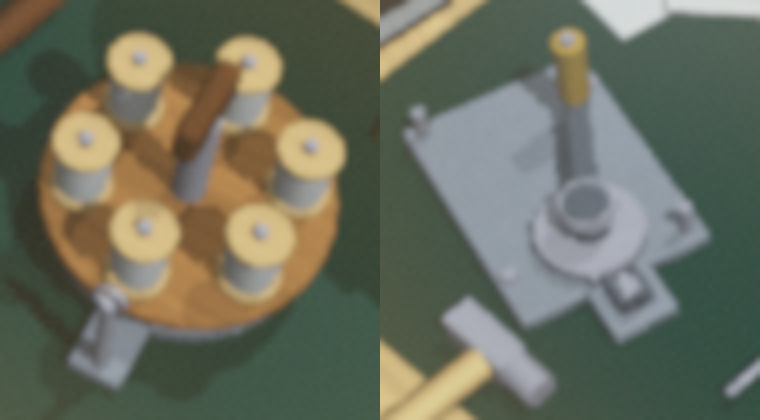

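```bash
cat > h.py <<'E'
import numpy as np
from workcell import snapshot
def ray(d,uv,z):
    K,R,t=d['camera_matrix'],d['R'],d['t']
    c=-R.T@t; v=R.T@np.linalg.solve(K,[uv[0],uv[1],1.]); return c+v*(z-c[2])/v[2]
E
python3 - <<'E'
from h import *
np.set_printoptions(precision=4,suppress=True)
T=snapshot('top');S=snapshot('scene')
zt=lambda x,y:((x+.5)/4-.5+180,(y+.5)/4-.5+175)
zk=lambda x,y:((x-400+.5)/4-.5+332,(y+.5)/4-.5+185)
st=np.array([ray(T,zt(*p),.105) for p in [(168,126),(282,167),(299,284),(204,359),(92,317),(76,201)]])
c=st.mean(0);print('axis',c,np.linalg.norm((st-c)[:,:2],axis=1))
a=np.degrees(np.arctan2(*(st-c)[:,1::-1].T));print(a,(a+360)%60)
b=[ray(T,zt(*p),.153) for p in[(164,178),(182,280)]];print('bar',b,np.mean(b,0),np.degrees(np.arctan2(*(b[0]-b[1])[1::-1])))
piv=ray(T,zk(568,158),.056);ro=ray(T,zk(730,264),.102);print(piv,ro,np.linalg.norm((ro-piv)[:2]))
za=lambda x,y:((x+.5)/4-.5+325,(y+.5)/4-.5+245)
zb=lambda x,y:((x-380+.5)/4-.5+215,(y+.5)/4-.5+175)
st=np.array([ray(S,za(*p),.105) for p in [(140,59),(249,62),(311,147),(260,231),(145,227),(86,138)]])
c=st.mean(0);print('axis',c,np.linalg.norm((st-c)[:,:2],axis=1))
a=np.degrees(np.arctan2(*(st-c)[:,1::-1].T));print(a,(a+360)%60)
b=[ray(S,za(*p),.155) for p in[(228,70),(190,146)]];print('bar',b,np.mean(b,0))
piv=ray(S,zb(585,203),.056);ro=ray(S,zb(567,39),.102);print(piv,ro,np.linalg.norm((ro-piv)[:2]))
# base plate corners top: 
for p in [(530,43),(466,267),(777,359)]: print(ray(T,zk(*p),.012))
for p in [(143,42)]: print('eye',ray(T,zt(*p),.112))
E
```

```text
axis [0.5561 0.1745 0.105 ] [0.0681 0.0681 0.068  0.0675 0.0673 0.0673]
[   9.6779  -51.6079 -111.6751 -171.2909  128.6083   68.7808] [9.6779 8.3921 8.3249 8.7091 8.6083 8.7808]
bar [array([0.5832, 0.1793, 0.153 ]), array([0.527, 0.169, 0.153])] [0.5551 0.1742 0.153 ] 10.433801791239329
[ 0.5856 -0.1665  0.056 ] [ 0.5142 -0.2505  0.102 ] 0.11019773459919183
axis [0.5573 0.1782 0.105 ] [0.0672 0.0677 0.0676 0.0671 0.0672 0.0676]
[-110.9535 -171.1453  128.3531   68.7877    8.9194  -51.3405] [9.0465 8.8547 8.3531 8.7877 8.9194 8.6595]
bar [array([0.5337, 0.1749, 0.155 ]), array([0.5894, 0.1887, 0.155 ])] [0.5616 0.1818 0.155 ]
[ 0.5876 -0.163   0.056 ] [ 0.515  -0.2466  0.102 ] 0.11072798399866064
[ 0.6672 -0.1512  0.012 ]
[ 0.527  -0.1074  0.012 ]
[ 0.4674 -0.2956  0.012 ]
eye [0.6708 0.1995 0.112 ]
```

```bash
cat >> h.py <<'E'
from workcell import state
from scipy.spatial.transform import Rotation as Ro
np.set_printoptions(precision=3,suppress=True)
def go(x,y,z,az):
    "print tool-axis shift (cm) and turn to reach xyz, pointing down, tool y at azimuth az deg"
    s=state();R=s['eef_rot'];a=np.radians(az)
    G=np.array([[np.sin(a),np.cos(a),0],[-np.cos(a),np.sin(a),0],[0,0,-1.]])
    yv=np.array([np.cos(a),np.sin(a),0]);zv=np.array([0,0,-1.]);G=np.c_[np.cross(yv,zv),yv,zv]
    print('cm',100*R.T@(np.array([x,y,z])-s['tool_pos']),'rot',Ro.from_matrix(R.T@G).as_rotvec())
def st():
    s=state();print('t%.2f'%s['clock'],s['tool_pos'],'az%.1f'%np.degrees(np.arctan2(s['eef_rot'][1,1],s['eef_rot'][0,1])),'w',s['wrist_force'],s['wrist_torque'],'g%.3f'%s['gripper_width'],'q',s['joint_pos'])
E
python3 -c "
from h import *
st();go(.5565,.176,.225,98.8)"
```

```text
t0.20 [0.203 0.511 0.212] az68.3 w [-0.55  -0.055 -0.113] [0.005 0.005 0.018] g0.086 q [ 1.125  0.3    1.521  0.     1.321 -0.067]
cm [-45.198 -18.056  -1.287] rot [-0.001 -0.    -0.532]
```

```bash
python3 -m inch '{"fingers":[100,100,100,100,100],"xyz":[[-4,-1.6,-0.5],[-8,-3.2,-1],[-12,-4.8,-1.2],[-16,-6.4,-1.2],[-20,-8,-1.2]],"rotation":[[0,0,-0.1],[0,0,-0.2],[0,0,-0.3],[0,0,-0.4],[0,0,-0.5]]}'
python3 -c "
from h import *
st();go(.5565,.176,.225,98.8)"
```

```text
clock: 0.62
tool_pos: [0.355, 0.3664, 0.2243]
eef_rot: [[-0.992, -0.126, 0.0], [-0.126, 0.992, -0.0], [0.0, -0.0, -1.0]]
wrist_force: [1.3, 0.3, 0.6]
gripper_width: 0.0856
t0.62 [0.355 0.366 0.224] az97.3 w [1.312 0.262 0.592] [ 0.056  0.036 -0.023] g0.086 q [ 0.729  0.201  1.616 -0.     1.325 -0.968]
cm [-17.584 -21.428  -0.063] rot [-0.    -0.    -0.027]
```

```bash
python3 -m inch '{"fingers":[100,100,100,100,100],"xyz":[[-2.6,-3.1,0],[-5.2,-6.2,0],[-7.8,-9.3,0],[-10.4,-12.4,0],[-13,-15.7,0]],"rotation":[[0,0,-0.027],[0,0,-0.027],[0,0,-0.027],[0,0,-0.027],[0,0,-0.027]]}'
python3 -c "
from h import *
st();go(.5565,.176,.225,98.8)"
```

```text
clock: 1.03
tool_pos: [0.5047, 0.2256, 0.2243]
eef_rot: [[-0.988, -0.153, -0.0], [-0.153, 0.988, -0.0], [0.0, -0.0, -1.0]]
wrist_force: [1.0, 1.3, 0.7]
gripper_width: 0.0853
t1.03 [0.505 0.226 0.224] az98.8 w [1.04  1.339 0.697] [ 0.034  0.013 -0.006] g0.085 q [ 0.354  0.297  1.496 -0.     1.348 -1.37 ]
cm [-4.362 -5.698 -0.07 ] rot [-0. -0. -0.]
```

```bash
python3 -m inch '{"fingers":[100,100,100,100,100],"xyz":[[-2.2,-2.9,0],[-4.36,-5.7,0],[-4.36,-5.7,3],[-4.36,-5.7,5],[-4.36,-5.7,5]],"rotation":[[0,0,0],[0,0,0],[0,0,0],[0,0,0],[0,0,0]]}'
python3 -c "
from h import *
import cv2
st();go(.5565,.176,.141,98.8)
a=snapshot('scene')['pixels'][150:390,240:480];b=snapshot('top')['pixels'][140:300,120:340]
cv2.imwrite('pics/g1.png',np.hstack([cv2.resize(a,(400,400)),cv2.resize(b,(400,400))]))"
```

```text
clock: 1.45
tool_pos: [0.555, 0.175, 0.1698]
eef_rot: [[-0.988, -0.152, -0.007], [-0.152, 0.988, -0.002], [0.007, -0.001, -1.0]]
wrist_force: [-0.4, -1.0, -0.8]
gripper_width: 0.0852
t1.45 [0.555 0.175 0.17 ] az98.7 w [-0.437 -0.995 -0.825] [0.006 0.032 0.024] g0.085 q [ 0.243  0.411  1.472 -0.     1.265 -1.481]
cm [-0.182  0.083  2.884] rot [-0.001 -0.007 -0.001]
```

View pics/g1.png

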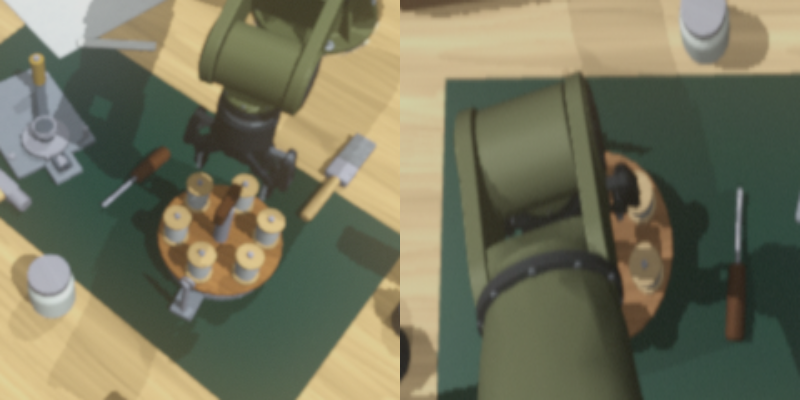

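The gripper (left half, fingers at (200,150) and (283,175)) straddles the bar at (228,205) from above, with room to spare. I'll go down and close.

```bash
python3 -m inch '{"fingers":[100,100,60,30,0],"xyz":[[-0.1,0.08,1.5],[-0.15,0.08,2.9],[-0.15,0.08,2.9],[-0.15,0.08,2.9],[-0.15,0.08,2.9]],"rotation":[[0,-0.007,0],[0,-0.007,0],[0,-0.007,0],[0,-0.007,0],[0,-0.007,0]]}' 30
python3 -c "
from h import *
st()"; python3 -m inch '{"fingers":[0,0,0,0],"xyz":[[0,0,0],[0,0,0],[0,0,0],[0,0,0]],"rotation":[[0,0,0],[0,0,0],[0,0,0],[0,0,0]]}' 30
python3 -c "
from h import *
st();go(.5565,.176,.141,98.8)"
```

```text
clock: 1.97
tool_pos: [0.5583, 0.1775, 0.1475]
eef_rot: [[-0.988, -0.154, 0.008], [-0.154, 0.988, 0.001], [-0.008, -0.0, -1.0]]
wrist_force: [-0.4, 1.2, 0.3]
gripper_width: 0.0514
t1.97 [0.558 0.177 0.147] az98.8 w [-0.442  1.17   0.268] [-0.034  0.003  0.025] g0.051 q [ 0.246  0.432  1.497 -0.001  1.204 -1.479]
clock: 2.3
tool_pos: [0.5583, 0.1775, 0.1478]
eef_rot: [[-0.988, -0.154, 0.009], [-0.154, 0.988, 0.001], [-0.009, -0.0, -1.0]]
wrist_force: [-0.5, -0.0, 0.3]
gripper_width: 0.001
t2.30 [0.558 0.177 0.148] az98.8 w [-0.475 -0.022  0.293] [ 0.036  0.052 -0.007] g0.001 q [ 0.246  0.432  1.496 -0.001  1.205 -1.479]
cm [ 0.21  -0.119  0.681] rot [-0.     0.009  0.001]
```

```bash
python3 -c "
from h import *
import cv2
a=snapshot('scene')['pixels'][220:360,300:440];b=snapshot('top')['pixels'][140:300,120:340]
cv2.imwrite('pics/g2.png',np.hstack([cv2.resize(a,(560,560),interpolation=2),cv2.resize(b,(240,560))]))"
```

```text
(no output)
```

View pics/g2.png

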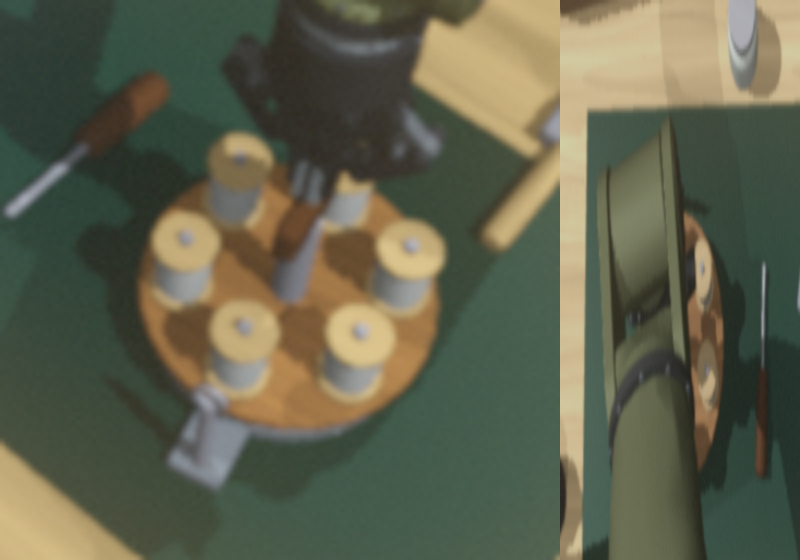

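```bash
python3 -c "
from h import *
S=snapshot('scene')
def pr(p):
    q=S['camera_matrix']@(S['R']@np.array(p)+S['t']);q=q[:2]/q[2];return q,(q-[300,220])*4
s=state();p=s['tool_pos']
for dz in(0,-.014,.02): print(dz,pr(p+[0,0,dz]))
for z in (.155,.125): print('bar',[pr([.5565+k*.031*np.cos(.153),.176+k*.031*np.sin(.153),z])[1] for k in(-1,0,1)])
"
```

```text
0 (array([375.865, 271.163]), array([303.461, 204.653]))
-0.014 (array([375.14 , 274.229]), array([300.559, 216.916]))
0.02 (array([376.931, 266.661]), array([307.724, 186.646]))
bar [array([329.291, 156.497]), array([304.833, 194.602]), array([279.642, 233.851])]
bar [array([322.604, 183.322]), array([298.63 , 220.909]), array([273.955, 259.598])]
```

```bash
python3 -c "
from h import *
import cv2
a=snapshot('scene')['pixels'][245:315,340:430];o=cv2.imread('pics/scene0.png')[245:315,340:430]
cv2.imwrite('pics/g3.png',np.vstack([cv2.resize(x,None,fx=8,fy=8,interpolation=2)[:,:] for x in(a,)]))
cv2.imwrite('pics/g4.png',cv2.resize(o,None,fx=8,fy=8,interpolation=2))"
```

```text
(no output)
```

View pics/g3.png

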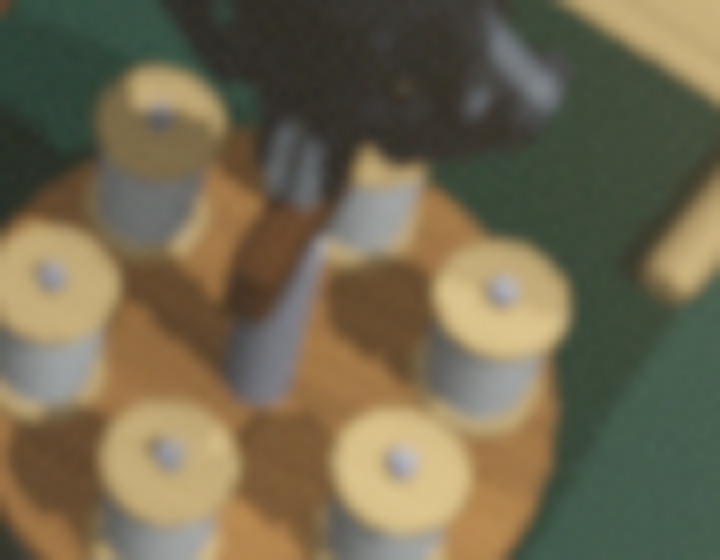

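View pics/g4.png

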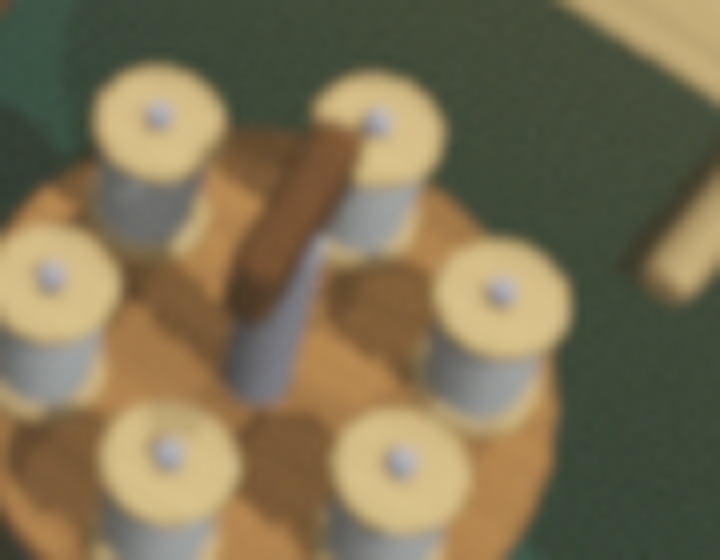

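Row targets count from the pose at the start of the call, so a settling arm shifts them: TCP z ended at 0.1475 instead of 0.141. The jaws shut to 1 mm, so they missed the bar. In the picture the tips sit on top of the bar at (300,200). The turret hasn't moved. I'll raise and check where the tips really are.

```bash
python3 -m inch '{"fingers":[0,0,0],"xyz":[[0,0,-3],[0,0,-3],[0,0,-3]],"rotation":[[0,0,0],[0,0,0],[0,0,0]]}' 30
python3 -c "
from h import *
import cv2
S=snapshot('scene');st()
def pr(p):
    q=S['camera_matrix']@(S['R']@np.array(p)+S['t']);q=q[:2]/q[2];return (q-[340,225])*8
p=state()['tool_pos']
print(pr(p),pr(p-[0,0,.014]))
a=S['pixels'][225:295,340:430]
cv2.imwrite('pics/g5.png',cv2.resize(a,None,fx=8,fy=8,interpolation=2))"
```

```text
clock: 2.75
tool_pos: [0.5586, 0.1776, 0.1789]
eef_rot: [[-0.988, -0.154, 0.011], [-0.154, 0.988, 0.002], [-0.011, 0.0, -1.0]]
wrist_force: [0.7, -0.9, -0.4]
gripper_width: 0.0001
t2.80 [0.558 0.177 0.178] az98.8 w [0.367 0.135 0.188] [-0.084 -0.067 -0.002] g0.000 q [ 0.246  0.403  1.465 -0.001  1.265 -1.479]
[300.166 314.101] [294.066 339.863]
```

View pics/g5.png

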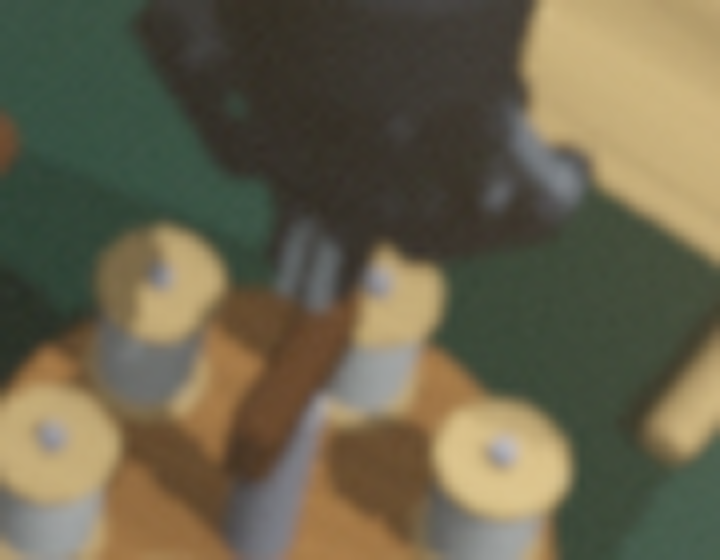

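```bash
python3 -c "
from h import *
import cv2
ims=[]
for n in('scene','top'):
    S=snapshot(n);a=cv2.imread(f'pics/{n}0.png')
    def pr(p):
        q=S['camera_matrix']@(S['R']@np.array(p)+S['t']);return q[:2]/q[2]
    p=np.array([.2033,.5108,.2118]);yv=np.array([.3698,.929,0])
    u=pr(p);x0,y0=(550,120) if n=='scene' else (0,370)
    a=a[y0:y0+110,x0:x0+90];a=cv2.resize(a,None,fx=4.4,fy=4.4,interpolation=2)
    for q,c in((p,(0,0,255)),(p+.0425*yv-[0,0,.001],(0,255,0)),(p-.0425*yv-[0,0,.001],(0,255,0)),(p-[0,0,.1],(255,0,0)),(p+[0,0,.1],(255,0,255))):
        v=(pr(q)-[x0,y0])*4.4;print(n,pr(q));cv2.circle(a,tuple(int(k) for k in v),3,c,-1)
    ims.append(a)
cv2.imwrite('pics/g6.png',np.hstack(ims))"
```

```text
scene [590.057 238.54 ]
scene [604.612 252.647]
scene [575.663 225.52 ]
scene [568.784 261.941]
scene [615.157 210.931]
top [ 39.681 409.342]
top [ 19.766 401.25 ]
top [ 60.211 417.277]
top [ 64.709 401.056]
top [  8.955 419.515]
```

View pics/g6.png

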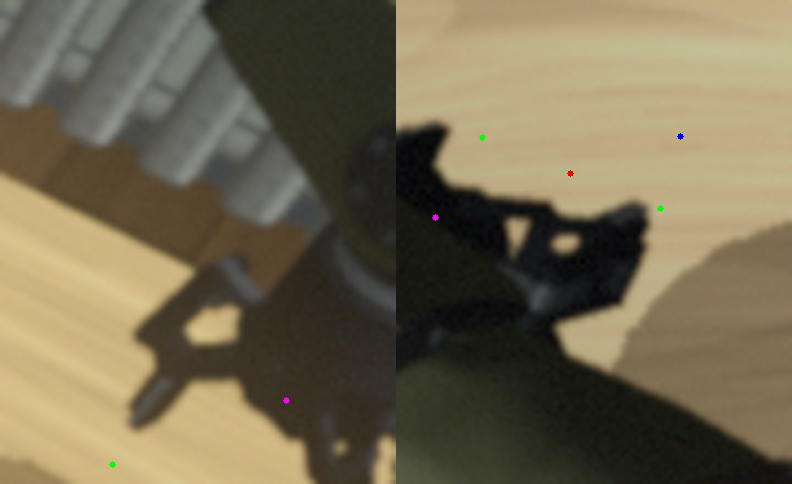

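```bash
python3 -c "
from h import *
import cv2
T=snapshot('top');S=snapshot('scene')
P=[d['camera_matrix']@np.c_[d['R'],d['t']] for d in(S,T)]
for a,b in(((581.1,215.5),(55.5,416.6)),((580,214.5),(55.5,418)),((581.5,213),(54,417))):
  X=cv2.triangulatePoints(P[0],P[1],np.array(a),np.array(b))[:,0];X=X[:3]/X[3]
  R=np.array([[-.929,.37,0],[.37,.929,0],[0,0,-1]]);print(X,'tool',R.T@(X-[.2033,.5108,.2118]))
"
```

```text
[0.195 0.464 0.249] tool [-0.009 -0.047 -0.037]
[0.193 0.462 0.25 ] tool [-0.008 -0.049 -0.038]
[0.72  0.384 0.696] tool [-0.527  0.073 -0.485]
```

The picture shows the fingertips really stand about 20-25 mm farther back than the nominal tip: about 8 mm behind TCP when shut, and more when open. So I need to go that much lower. The spools leave enough room for it.

```bash
python3 -m inch '{"fingers":[60,60,60,60,60],"xyz":[[0,0,0],[0,0,0],[0,0,1.5],[0,0,3.5],[0,0,5.3]],"rotation":[[0,0.01,0],[0,0.01,0],[0,0.01,0],[0,0.01,0],[0,0.01,0]]}' 30
python3 -m inch '{"fingers":[60,60],"xyz":[[0,0,0],[0,0,0]],"rotation":[[0,0,0],[0,0,0]]}' 30
python3 -c "
from h import *
import cv2
S=snapshot('scene');st()
a=S['pixels'][225:295,340:430]
cv2.imwrite('pics/g7.png',cv2.resize(a,None,fx=8,fy=8,interpolation=2))"
```

```text
clock: 3.42
tool_pos: [0.5581, 0.1774, 0.1228]
eef_rot: [[-0.988, -0.153, -0.003], [-0.153, 0.988, -0.001], [0.003, -0.0, -1.0]]
wrist_force: [0.2, 0.2, -0.1]
gripper_width: 0.0515
clock: 3.58
tool_pos: [0.5578, 0.1773, 0.1223]
eef_rot: [[-0.988, -0.154, -0.005], [-0.154, 0.988, -0.001], [0.005, -0.0, -1.0]]
wrist_force: [0.3, 0.3, 0.5]
gripper_width: 0.0513
t3.63 [0.558 0.177 0.123] az98.8 w [0.136 0.825 0.729] [ 0.038 -0.01  -0.022] g0.051 q [ 0.245  0.464  1.51  -0.     1.17  -1.48 ]
```

View pics/g7.png

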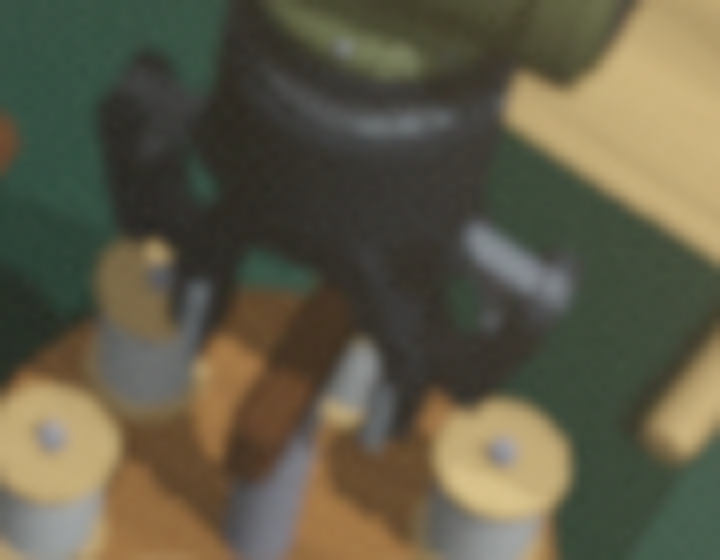

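The bar (340,290)-(250,460) now runs between the fingertips at (190,335) and (385,440), with the tips near the bar's lower half. I'll close now.

```bash
python3 -m inch '{"fingers":[20,0,0,0,0],"xyz":[[0,0,0],[0,0,0],[0,0,0],[0,0,0],[0,0,0]],"rotation":[[0,0,0],[0,0,0],[0,0,0],[0,0,0],[0,0,0]]}' 40
python3 -c "
from h import *
st()"
```

```text
clock: 4.05
tool_pos: [0.5587, 0.1775, 0.1245]
eef_rot: [[-0.988, -0.154, -0.001], [-0.154, 0.988, -0.0], [0.001, -0.0, -1.0]]
wrist_force: [-1.1, -1.2, 5.5]
gripper_width: 0.0149
t4.05 [0.559 0.177 0.125] az98.8 w [-1.07  -1.205  5.539] [-0.135  0.267  0.032] g0.015 q [ 0.245  0.463  1.509 -0.     1.17  -1.48 ]
```

Gripped at 15 mm, so I can turn it now, a bit under 60 degrees clockwise (positive about tool z).

```bash
python3 -m inch '{"fingers":[0,0,0,0,0],"xyz":[[0,0,0],[0,0,0],[0,0,0],[0,0,0],[0,0,0]],"rotation":[[0,0,0.1],[0,0,0.2],[0,0,0.3],[0,0,0.4],[0,0,0.5]]}' 40
python3 -c "
from h import *
st();go(.558,.177,.1245,98.8-60)"
```

```text
clock: 4.47
tool_pos: [0.5586, 0.1763, 0.1246]
eef_rot: [[-0.939, 0.344, -0.002], [0.344, 0.939, -0.002], [0.001, -0.003, -1.0]]
wrist_force: [-2.6, -10.3, 0.4]
gripper_width: 0.0149
t4.47 [0.559 0.176 0.125] az69.9 w [ -2.591 -10.336   0.404] [-1.778  0.414  0.109] g0.015 q [ 0.244  0.463  1.51  -0.002  1.172 -0.975]
cm [0.08  0.046 0.008] rot [-0.003  0.     0.543]
```

```bash
python3 -m inch '{"fingers":[0,0,0,0,0],"xyz":[[0,0,0],[0,0,0],[0,0,0],[0,0,0],[0,0,0]],"rotation":[[0,0,0.11],[0,0,0.22],[0,0,0.33],[0,0,0.44],[0,0,0.53]]}' 40
python3 -m inch '{"fingers":[0,0],"xyz":[[0,0,0],[0,0,0]],"rotation":[[0,0,0],[0,0,0]]}' 40
python3 -c "
from h import *
st();go(.558,.177,.1245,98.8-60)"
```

```text
clock: 4.88
tool_pos: [0.5578, 0.1751, 0.1245]
eef_rot: [[-0.632, 0.775, -0.004], [0.775, 0.632, -0.005], [-0.001, -0.006, -1.0]]
wrist_force: [-8.9, -11.0, 3.8]
gripper_width: 0.0147
clock: 5.05
tool_pos: [0.5577, 0.175, 0.1246]
eef_rot: [[-0.632, 0.775, -0.004], [0.775, 0.632, -0.005], [-0.001, -0.006, -1.0]]
wrist_force: [-2.1, -2.1, -1.8]
gripper_width: 0.0145
t5.05 [0.558 0.175 0.125] az39.2 w [-2.09  -2.054 -1.815] [-0.171  0.165  0.02 ] g0.014 q [ 0.243  0.462  1.511 -0.004  1.174 -0.44 ]
cm [0.14  0.153 0.007] rot [-0.006  0.001  0.007]
```

Turned 59.6 degrees. Next I'll open the jaws gently and go straight up.

```bash
python3 -m inch '{"fingers":[40,60,70,70,70],"xyz":[[0,0,0],[0,0,0],[0,0,0],[0,0,0],[0,0,-2]],"rotation":[[0,0,0],[0,0,0],[0,0,0],[0,0,0],[0,0,0]]}' 30
python3 -m inch '{"fingers":[70,70,70,70],"xyz":[[0,0,-4],[0,0,-8],[0,0,-10],[0,0,-10]],"rotation":[[0,0,0],[0,0,0],[0,0,0],[0,0,0]]}' 30
python3 -c "
from h import *
import cv2
S=snapshot('scene');st()
a=S['pixels'][225:335,310:450]
cv2.imwrite('pics/g8.png',cv2.resize(a,None,fx=5,fy=5,interpolation=2))"
```

```text
clock: 5.47
tool_pos: [0.5563, 0.1747, 0.1415]
eef_rot: [[-0.633, 0.774, -0.01], [0.775, 0.633, -0.006], [0.001, -0.011, -1.0]]
wrist_force: [-0.0, -0.9, -0.4]
gripper_width: 0.0599
clock: 5.8
tool_pos: [0.5588, 0.1758, 0.2471]
eef_rot: [[-0.633, 0.774, -0.002], [0.774, 0.633, -0.004], [-0.002, -0.004, -1.0]]
wrist_force: [-0.2, -0.6, 0.2]
gripper_width: 0.0597
t5.85 [0.558 0.176 0.244] az39.3 w [ 0.324 -0.149 -0.508] [ 0.065  0.021 -0.025] g0.060 q [ 0.244  0.361  1.366 -0.004  1.42  -0.441]
```

View pics/g8.png

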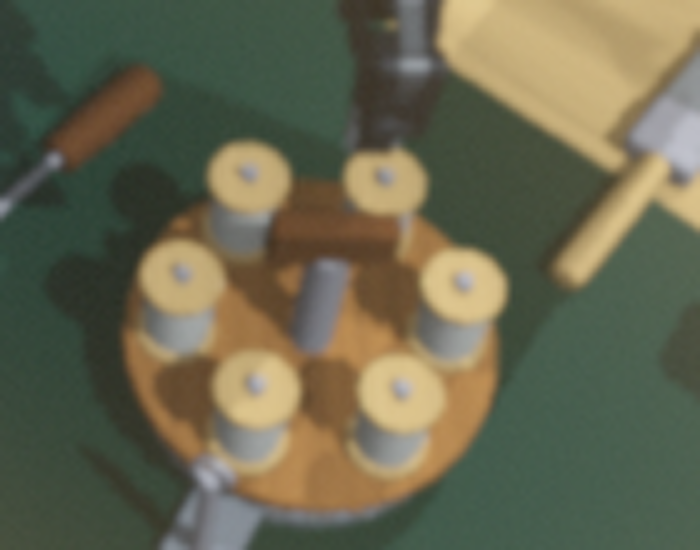

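The turret sits one station on: the bar (275-400,235) has turned 60 degrees clockwise, and the gripper is clear above it. I'll check the angle and work out the move to the tensioner.

```bash
python3 -c "
from h import *
S=snapshot('scene');d=np.array([ray(S,((x+.5)/5-.5+310,(y+.5)/5-.5+225),.105) for x,y in[(249,174),(385,176),(464,283),(401,388),(255,383),(181,272)]])
e=d-d.mean(0);print(np.degrees(np.arctan2(e[:,1],e[:,0]))%60)
b=[ray(S,((x+.5)/5-.5+310,(y+.5)/5-.5+225),.155)for x,y in[(272,218),(400,222)]];e=b[1]-b[0];print('bar',np.degrees(np.arctan2(e[1],e[0])))
st();go(.5146,-.2485,.2,-40.7)"
```

```text
[9.431 9.276 8.41  9.383 8.705 8.751]
bar 129.05997768515803
t5.90 [0.557 0.175 0.242] az39.3 w [-0.222  0.118  0.33 ] [-0.04   0.021  0.005] g0.060 q [ 0.244  0.363  1.369 -0.004  1.419 -0.441]
cm [-30.12  -30.092   4.465] rot [-0.009  0.006  1.395]
```

```bash
python3 -m inch '{"fingers":[60,60,60,60,60],"xyz":[[-2.7,-2.7,0],[-5.4,-5.4,0.5],[-8.1,-8.1,1],[-10.8,-10.8,1.5],[-13.5,-13.5,2]],"rotation":[[0,0,0.12],[0,0,0.24],[0,0,0.36],[0,0,0.48],[0,0,0.6]]}' 30
python3 -c "
from h import *
st();go(.5146,-.2485,.2,-40.7)"
```

```text
clock: 6.32
tool_pos: [0.5371, -0.0162, 0.2213]
eef_rot: [[-0.08, 0.997, -0.011], [0.997, 0.08, -0.006], [-0.005, -0.011, -1.0]]
wrist_force: [1.6, 0.4, -0.2]
gripper_width: 0.051
t6.32 [ 0.537 -0.016  0.221] az4.6 w [ 1.577  0.412 -0.231] [ 0.015  0.022 -0.002] g0.051 q [-0.095  0.271  1.537 -0.007  1.344 -0.173]
cm [-22.963  -4.066   2.287] rot [-0.009  0.009  0.79 ]
```

```bash
python3 -m inch '{"fingers":[60,60,60,60,60],"xyz":[[-3.5,-0.6,0.5],[-7,-1.2,1],[-10.5,-1.9,1.5],[-14,-2.5,2],[-17.5,-3.1,2.2]],"rotation":[[0,0,0.12],[0,0,0.24],[0,0,0.36],[0,0,0.48],[0,0,0.6]]}' 30
python3 -m inch '{"fingers":[60],"xyz":[[0,0,0]],"rotation":[[0,0,0]]}'
python3 -c "
from h import *
st();go(.5146,-.2485,.16,-40.7)"
```

```text
clock: 6.73
tool_pos: [0.5186, -0.1947, 0.1982]
eef_rot: [[0.502, 0.865, -0.014], [0.865, -0.502, -0.004], [-0.011, -0.01, -1.0]]
wrist_force: [1.1, 0.0, 0.3]
gripper_width: 0.0513
clock: 6.82
tool_pos: [0.5172, -0.1992, 0.1962]
eef_rot: [[0.512, 0.859, -0.017], [0.859, -0.512, -0.004], [-0.012, -0.012, -1.0]]
wrist_force: [-0.0, 0.3, -0.6]
gripper_width: 0.0513
t6.82 [ 0.517 -0.199  0.196] az-30.8 w [-0.009  0.29  -0.609] [-0.03  -0.038 -0.011] g0.051 q [-0.429  0.331  1.519 -0.011  1.305  0.111]
cm [-4.321  2.348  3.645] rot [-0.011  0.013  0.173]
```

```bash
python3 -m inch '{"fingers":[60,60,60,60,60],"xyz":[[-2.5,1.3,1.5],[-4.3,2.3,3],[-4.3,2.3,3.6],[-4.3,2.3,3.6],[-4.3,2.3,3.6]],"rotation":[[-0.01,0.01,0.08],[-0.01,0.01,0.17],[-0.01,0.01,0.17],[-0.01,0.01,0.17],[-0.01,0.01,0.17]]}' 30
python3 -c "
from h import *
import cv2
S=snapshot('scene');T=snapshot('top');st();go(.5146,-.2485,.068,-40.7)
a=S['pixels'][150:270,200:320];b=T['pixels'][170:290,330:450]
cv2.imwrite('pics/k1.png',np.hstack([cv2.resize(x,(400,400),interpolation=2) for x in(a,b)]))"
```

```text
clock: 7.23
tool_pos: [0.5141, -0.2473, 0.1597]
eef_rot: [[0.648, 0.761, -0.004], [0.761, -0.648, -0.001], [-0.003, -0.003, -1.0]]
wrist_force: [0.3, 1.0, 0.4]
gripper_width: 0.0513
t7.33 [ 0.515 -0.247  0.161] az-40.4 w [-0.741 -0.458 -0.032] [ 0.026 -0.02  -0.096] g0.051 q [-0.511  0.393  1.52  -0.003  1.23   0.195]
cm [-0.074  0.086  9.286] rot [-0.001  0.003  0.005]
```

View pics/k1.png

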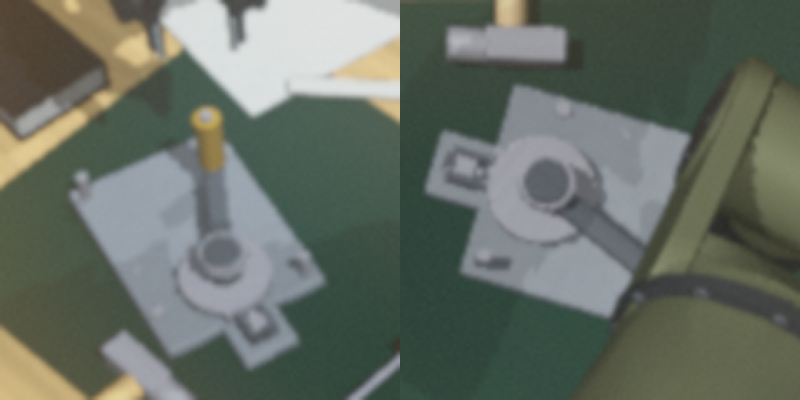

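The fingers at (160,50) and (237,45) in the left half hang astride the roller (top at (207,112)). I'll go down.

```bash
python3 -m inch '{"fingers":[60,60,60,60,60],"xyz":[[-0.05,0.05,2.5],[-0.05,0.05,5],[-0.05,0.05,7.5],[-0.05,0.05,9.3],[-0.05,0.05,9.3]],"rotation":[[0,0,0],[0,0,0],[0,0,0],[0,0,0],[0,0,0]]}' 30
python3 -m inch '{"fingers":[60],"xyz":[[0,0,0]],"rotation":[[0,0,0]]}'
python3 -c "
from h import *
import cv2
S=snapshot('scene');st();go(.5146,-.2485,.068,-40.7)
a=S['pixels'][150:250,210:310]
cv2.imwrite('pics/k2.png',cv2.resize(a,(600,600),interpolation=2))"
```

```text
clock: 7.75
tool_pos: [0.5134, -0.2465, 0.065]
eef_rot: [[0.647, 0.763, -0.006], [0.763, -0.647, 0.001], [-0.004, -0.005, -1.0]]
wrist_force: [0.0, -0.3, -0.7]
gripper_width: 0.0511
clock: 7.83
tool_pos: [0.5138, -0.2461, 0.0658]
eef_rot: [[0.646, 0.764, -0.006], [0.764, -0.646, 0.0], [-0.004, -0.005, -1.0]]
wrist_force: [0.1, -0.1, 0.9]
gripper_width: 0.0514
t7.88 [ 0.514 -0.246  0.066] az-40.2 w [-0.361 -0.184 -1.082] [ 0.021 -0.029 -0.021] g0.051 q [-0.51   0.506  1.599 -0.003  1.043  0.194]
cm [-0.135  0.222 -0.217] rot [-0.005  0.004  0.008]
```

View pics/k2.png

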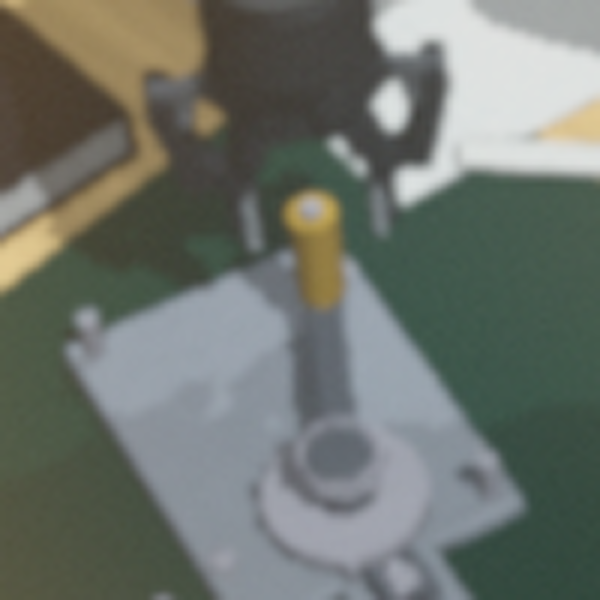

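The roller (310-322, 205-300) stands midway between the tips at (255,250) and (380,235), with about 20 mm of overlap. I'll go down another 5 mm and close.

```bash
python3 -m inch '{"fingers":[60,40,20,10,10],"xyz":[[0,0.1,0.5],[0,0.1,0.5],[0,0.1,0.5],[0,0.1,0.5],[0,0.1,0.5]],"rotation":[[0,0,0],[0,0,0],[0,0,0],[0,0,0],[0,0,0]]}' 35
python3 -c "
from h import *
st()"
```

```text
clock: 8.3
tool_pos: [0.5152, -0.2471, 0.0617]
eef_rot: [[0.646, 0.764, -0.004], [0.764, -0.646, -0.001], [-0.003, -0.003, -1.0]]
wrist_force: [2.6, -1.8, 4.7]
gripper_width: 0.0225
t8.30 [ 0.515 -0.247  0.062] az-40.2 w [ 2.64  -1.831  4.719] [-0.301 -0.42   0.094] g0.022 q [-0.51   0.513  1.598 -0.003  1.034  0.193]
```

The roller is gripped, so I'll swing it back along its arc of 0.11 m radius.

```bash
python3 -m inch '{"fingers":[10,10,10,10,10],"xyz":[[0.01,0.55,0],[0.05,1.1,0],[0.12,1.64,0],[0.22,2.19,0],[0.34,2.72,0]],"rotation":[[0,0,-0.05],[0,0,-0.1],[0,0,-0.15],[0,0,-0.2],[0,0,-0.25]]}' 35
python3 -c "
from h import *
st()"
```

```text
clock: 8.72
tool_pos: [0.5378, -0.2621, 0.0618]
eef_rot: [[0.435, 0.901, -0.005], [0.901, -0.435, -0.0], [-0.002, -0.005, -1.0]]
wrist_force: [-5.0, 1.7, 3.2]
gripper_width: 0.0224
t8.72 [ 0.538 -0.262  0.062] az-25.8 w [-5.034  1.717  3.188] [0.268 0.71  0.017] g0.022 q [-0.513  0.566  1.514 -0.003  1.067 -0.062]
```

```bash
python3 -m inch '{"fingers":[10,10,10,10,10],"xyz":[[0.03,0.88,0],[0.14,1.75,0],[0.31,2.61,0],[0.55,3.45,0],[0.87,4.28,0]],"rotation":[[0,0,-0.08],[0,0,-0.16],[0,0,-0.24],[0,0,-0.32],[0,0,-0.4]]}' 35
python3 -c "
from h import *
import cv2
st()
p=state()['tool_pos']-[.5865,-.165,0];print(np.linalg.norm(p[:2]),np.arctan2(p[1],p[0])-np.radians(228.9-360))
S=snapshot('scene')
a=S['pixels'][150:250,210:310]
cv2.imwrite('pics/k3.png',cv2.resize(a,(600,600),interpolation=2))"
```

```text
clock: 9.13
tool_pos: [0.5796, -0.2731, 0.0618]
eef_rot: [[0.046, 0.999, -0.007], [0.999, -0.046, 0.0], [-0.0, -0.007, -1.0]]
wrist_force: [-8.9, 1.3, 6.1]
gripper_width: 0.0227
t9.13 [ 0.58  -0.273  0.062] az-2.6 w [-8.908  1.303  6.138] [0.16  1.253 0.031] g0.023 q [-0.496  0.652  1.373 -0.004  1.124 -0.449]
0.10830642919425955 0.6537085557298015
```

View pics/k3.png

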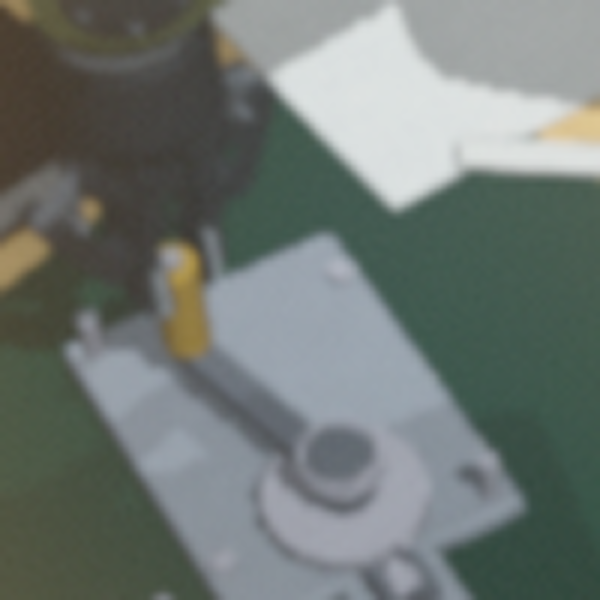

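The arm is swung back, with the roller at (183,250) still between the fingers and about 9 N of spring reaction at the wrist. I'll hold for 0.4 s and check both fixtures before handing in.

```bash
python3 -m inch '{"fingers":[10,10,10,10,10],"xyz":[[0,0,0],[0,0,0],[0,0,0],[0,0,0],[0,0,0]],"rotation":[[0,0,0],[0,0,0],[0,0,0],[0,0,0],[0,0,0]]}' 35
python3 -c "
from h import *
import cv2
S=snapshot('scene')
st();r=ray(S,(210+172/6,150+255/6),.102);e=r-[.5876,-.163,0];print('roller scene',r,(np.arctan2(e[1],e[0])-np.arctan2(-.2466+.163,.515-.5876)))
cv2.imwrite('pics/k4.png',cv2.resize(S['pixels'][140:350,170:480],None,fx=2.5,fy=2.5,interpolation=2))"
```

```text
clock: 9.6
tool_pos: [0.5798, -0.273, 0.0618]
eef_rot: [[0.04, 0.999, -0.009], [0.999, -0.04, 0.001], [0.0, -0.009, -1.0]]
wrist_force: [-6.6, 0.1, 3.8]
gripper_width: 0.0224
t9.65 [ 0.58  -0.273  0.062] az-2.3 w [-6.581  0.431  3.768] [ 0.036  0.952 -0.135] g0.022 q [-0.496  0.653  1.371 -0.004  1.126 -0.454]
roller scene [ 0.578 -0.273  0.102] 0.6274677182893755
```

View pics/k4.png

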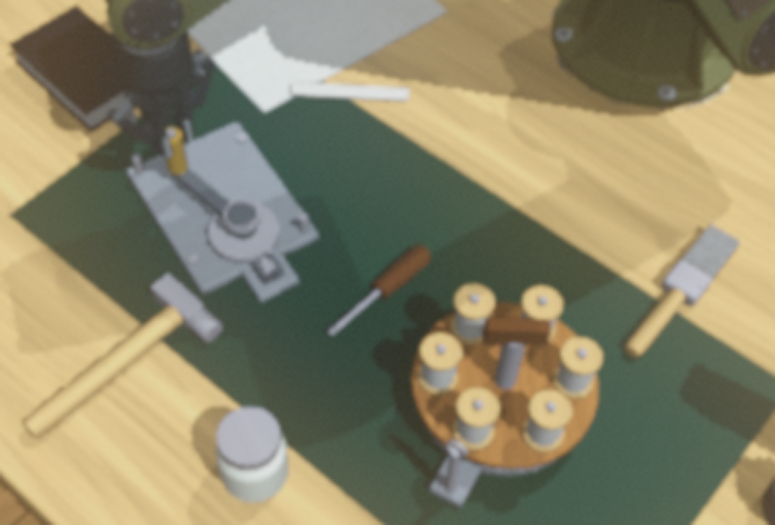

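The turret (505,375) stays at its new station. The tensioner arm is held back at about 0.63 rad with a steady reaction of about 6.6 N. The awl, hammer, jar, brush and folder lie where they were. I'm handing in.

```bash
python3 -c "
from workcell import close_job
print(close_job())"
```

```text
the job is handed in; nothing more can be done
None
```

The turret is one click clockwise and let go, and I handed the job in with the gripper still holding the tensioner arm back past its click. `close_job()` reports no verdict.

- **Turret:** I gripped the bar from above, turned it about 60° clockwise, opened the jaws and lifted clear. In the scene camera the bar then pointed 60° on from its start (129°, the same line as −51°, from 9°). It was still there in the last picture.
- **Tensioner:** I gripped the roller and swung it back along its arc. In the last check the arm stood at about 0.63 rad by camera and 0.65 by the tool pose. The wrist felt a steady spring push of about 6.6 N, and the jaws were at 22 mm round the roller.
- **Time:** about 9.7 s of the 45 s.
- **Bystanders:** the hammer, awl, jar, brush, folder and book looked unmoved in the last picture. I did not measure them, and the weight lay almost outside that picture.

**Disagreements:**
- The first grip on the turret bar missed and the jaws shut above it, without moving the turret. The fingertips showed about 20–25 mm farther back than the stated geometry, so I went lower for both grips.
- The closed jaw readings were 1–2 mm below the nominal bar and roller sizes.

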